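# Unlock the specimen drawer

## Robot

A 6-joint arm with a two-finger parallel gripper is mounted at the origin on the work surface. World frame = base frame: x ahead of the robot, y to its left, z up, the work surface at z = 0. Lengths are in m, angles in rad, forces in N, time in s.
With the tool pointing down it reaches from about 0.3 to 0.75 m from the base axis. Payload 8.5 kg.
Tool frame: the origin (TCP) lies midway between the tips of the shut fingers; the grasp point (between the pads) lies bot.grip_point_offset behind it (bot.grip_point_offset is the distance from the TCP to the grasp point, in m); z points along the fingers, y is the line along which they close (so a half turn about z gives the same grasp; the last joint's range is limited). The gripper opens to 88 mm and grips with 3 to 60 N. Pads are 18 mm wide; open, the fingers measure 123 mm over their backs; the gripper's body (75 mm by 187 mm) begins 45 mm behind the grasp point.
Start: joints at [0.903, 0.381, 1.297, -0, 1.464, -0.215], TCP at [0.241, 0.495, 0.239] pointing down, gripper open.
Joint ranges: [-3.11, 3.11], [-0.89, 2.33], [0.22, 2.48], [-1.42, 4.56], [0.17, 2.85], [-2.88, 2.88]. Speed limits (rad/s): [2.39, 2.39, 3.14, 3.14, 3.14, 3.14].

## Interface

Orientations are given as a unit quaternion [x, y, z, w].
In Python, from plant import bot, get_image gives the robot as it stands.
- The arm moves only by the tool play_rows, never from a script. Its argument "steps" is a list of rows, each an object with "offset": the shift along the tool's x, y, z in units of 30 mm (1.0 is 30 mm), a list of three; "rot": the turn, a rotation vector about the tool's x, y, z in degrees, a list of three. A call has 1 to 5 rows; each row shifts and turns the commanded pose from where the row before left it, along the tool's axes as they then stand; what a row does not reach is not made up. A row lasts 1/12 s, in which the tool goes at most 41.7 mm and 7.16 degrees, less where a joint would pass 70% of its speed; a pose out of reach is approached as far as the arm can. A call is refused whole if a number of a shift passes 1 or a number of a turn 7.16, either way. A call with a gripper value outside its range is refused whole. "gripper" is the closure, from 0 (fully open) to 1 (shut), set as the call begins (left out, the last holds). The fingers move at their own pace and stop on an object; "squeeze" is the grip in N (left out, the last holds). Time passes only in rows, so rows that do not move let the fingers close. It gives the time, the measured TCP pose, the force, the opening and the grip force at its end, in the units of the state.
- bot.get_obs(): the state, without advancing time (a new reading comes with each control period).
- get_image(name): name is "scene" or "top"; returns a dict with "pixels" (420x560x3 uint8, red, green, blue), "camera_matrix" (3x3 intrinsics, pixels), "rvec" (rotation vector, rad) and "tvec" (3), from world to camera coordinates, as OpenCV has them. Camera axes: x right, y down, z forward; pixel columns grow to the right and rows downward; lengths in m; the calibration is good to about 2 mm. A picture is of the moment at which its call begins. There is no depth.
- bot.hand_in(): hands the job in; it is judged then, once.
The state is a dict: "time": time; "q": joint angles; "dq": joint speeds; "tau": joint torques, N m; "eef_pos": TCP position; "eef_rot": TCP orientation; "contact_force": force on the tool from outside, world axes, zero at the start; "wrist_torque": the same for the moment, N m; "grip_width": opening from 0.0 (shut) to 1.0 (fully open); "gripper_force": force on a finger pad.
Only numpy, scipy, OpenCV 4.12 (cv2) and the standard library are available. Lean on these libraries where they do the work, as an engineer would, in place of code of your own. Each camera call takes 0.05 s, during which the arm holds its last target. There are 200 camera calls.

## Task

Take the blue-headed key from its black stand, feel for the keyhole in the groove of the steel lock plate on top of the specimen drawer unit, and push the key gently in until it is fully home. Turn it clockwise, about 60 degrees, so that the drawer springs open, and leave the key there in the lock. Never force the key, and leave the red-headed key, the pots, the bottle and the beaker where they stand.

Things in the scene. Friction and masses are not known exactly. Their poses are not given: they have to be found in the camera images.
- key: Key to use, upright in the stand. Blue plastic head 26 (x) x 14 (y) x 44 mm tall, flat faces to pinch across y; below it a round neck 4 mm thick, 15.5 mm long, then a flat bit 16 (x) x 5 (y) x 9.5 mm whose last 3 mm are only 15.2 x 4 mm. Origin: centre of the bit's tip; z up. Head from z = 25 to 69 mm. 30 to 65 g. A half turn about z gives the same key.
- red_key: Key of the same shape with a red head, 60 mm from the other in the same stand; not to be moved. Same origin. Which of the two holes holds which key varies.
- stand: Black block 130 (x) x 50 (y) x 30 mm high, fixed, origin under its centre. Each key's bit hangs loosely in a hole 19 x 9 mm, 27 mm deep, at x = -30 or +30 mm; the head's underside rests on the block, the key's x lies along the stand's x. Lift straight up.
- cabinet: White drawer unit with blue top, fixed, 220 (x) x 180 (y) x 108 mm high, origin under its centre, yaw varies; the drawer front faces its -x. On top a steel lock plate, x -25 to 25, y -57 to 54 mm, upper face at z = 113 mm. Pressing or twisting the key against the unit with more than 30 N is forcing it. Its key must be left fully home in the lock.
- groove_start (a point): Point on the brass floor of the lock plate's groove, at x = 0, y = -12, z = 108 mm of the cabinet; axes as the cabinet's. The groove runs along cabinet y from -26 to 26 mm, 6.4 mm wide, walls flared at the top to 12.4 mm (45 degrees), 5 mm deep. The floor here is solid; a key tip set down here is in the groove. The keyhole lies farther along +y.
- groove_end (a point): Foot of the groove's far end wall, at x = 0, y = 26, z = 108 mm of the cabinet. The keyhole between is not measured: its centre is anywhere 5 to 23 mm beyond groove_start along the groove, to be felt with the key tip. It is a slot 17.4 (along y) x 7.4 mm in a 6 mm thick brass plate; the key enters with its x along the groove, either way round.
- lock (a joint): Angle of the lock's turning part under the keyhole, rad: 0 at first, grows clockwise from above, hard stop at 1.5. Key home = its tip on this part's floor, z = 90 mm of the cabinet, 18 mm below the groove's floor; it can turn only when the tip is below 92 mm. Key play about 0.17 rad. Turning takes 0.1 N m; it stays where left. Bolt clears the drawer near 0.7 to 0.8; leave it at 0.7 or more.
- drawer (a joint): How far the drawer is out, m: 0 shut, stop at 0.03; a spring pushes it out by itself, towards the cabinet's -x, when the bolt is clear.
- pot0: Specimen pot with red lid, 52 mm wide, 70 mm tall, origin under its centre; not to be moved.
- pot1: Another such pot.
- pot2: Another such pot.
- reagent: White bottle with blue cap, 72 mm wide, 180 mm tall, origin under its centre; not to be moved.
- beaker: White plastic beaker, 68 mm wide, 80 mm tall, origin under its centre; not to be moved.

How it is judged:
On the way, in this order (a step that is already met when the one before it is completed fails the run):
1. the blue key is fully home in the keyhole (z of key in the frame of cabinet between 0.084 and 0.0925 m and x of key in the frame of cabinet between -0.004 and 0.004 m and y of key in the frame of cabinet between -0.015 and 0.02 m and angle between key's own z axis and vertical below 0.2 rad), for 0.1 s.
2. the key has turned the lock and the drawer has sprung open (all of step 1 and value of joint lock above 0.65 rad and value of joint drawer above 0.02 m), for 0.2 s.
At the end, for the whole second after the job is handed in: The lock stands at 0.65 rad or more, the drawer is at least 20 mm out and at rest, and the blue key is still in the keyhole, fully home (tip below z = 92.5 mm of the cabinet, within 4 mm of the groove's centre line, tilted less than 0.2 rad) and at rest (all of step 2 and linear speed of key below 0.02 m/s and velocity of joint drawer below 0.01 m/s); the robot touches nothing.
It fails at once if the key is forced: more than 30 N between key and drawer unit (contact force between key and cabinet above 30 N).
It fails at once if the red key is pulled or displaced by more than 20 mm (distance of red_key from where it was at the start of the episode above 0.02 m).
It fails at once if a pot, the bottle or the beaker is displaced by more than 20 mm (distance of any of pot0, pot1, pot2, reagent, beaker from where it was at the start of the episode above 0.02 m).
It also fails if it takes over 72 s, if anything falls off the work surface, if the arm or the gripper's body presses on something with over 40 N, if the wrist force passes 120 N, or if a joint passes its speed limit or range.

## Working session

There is one attempt and no reset: what is moved stays moved. The work goes in short steps, Python scripts to look and compute and a tool call to move; the robot and the scene stay as the last step left them, time stands still between calls to the robot, and variables do not carry over. Pictures are saved under pics/ and viewed, at most 10 in all, crops included, and the job is handed in when it is done.

Besides the shell and the picture viewer there is one more tool, called in YAML: its name, and indented under it one key for each argument. play_rows: Moves the arm, as the interface text tells. Its arguments: {"type":"object","properties":{"steps":{"type":"array","items":{"type":"object","properties":{"offset":{"type":"array","items":{"type":"number"}},"rot":{"type":"array","items":{"type":"number"}}}}},"gripper":{"type":"number"},"squeeze":{"type":"number"}},"required":["steps"]}

```bash
mkdir -p pics; cat > h.py <<'E'
import numpy as np, cv2
from plant import bot, get_image
from scipy.spatial.transform import Rotation as R
def cam(n):
    d=get_image(n); return d
def ray(d,uv,z):
    Rm=cv2.Rodrigues(np.array(d["rvec"],float))[0]; t=np.array(d["tvec"],float).ravel()
    c=-Rm.T@t; v=Rm.T@np.linalg.inv(d["camera_matrix"])@np.array([uv[0],uv[1],1.])
    return c+v*(z-c[2])/v[2]
def proj(d,p):
    return cv2.projectPoints(np.array(p,float).reshape(-1,3),np.array(d["rvec"],float),np.array(d["tvec"],float),np.array(d["camera_matrix"],float),None)[0].reshape(-1,2)
E
python3 - <<'E'
from h import *
import pickle
a=cam("scene");b=cam("top")
pickle.dump((a,b),open("im0.pkl","wb"))
cv2.imwrite("pics/s0.png",a["pixels"][:,:,::-1]);cv2.imwrite("pics/t0.png",b["pixels"][:,:,::-1])
print(bot.get_obs(),bot.grip_point_offset)
for d in(a,b):
    print(ray(d,(280,210),0), -cv2.Rodrigues(np.array(d["rvec"],float))[0].T@np.array(d["tvec"]).ravel())
E
```

```text
{'time': 0.1, 'q': array([ 9.02664738e-01,  3.81152248e-01,  1.29813026e+00, -1.88520301e-06,
        1.46358197e+00, -2.15307166e-01]), 'dq': array([-5.53896421e-05, -2.69964633e-03, -2.50057707e-03,  2.01961571e-04,
       -5.59717457e-04, -1.41401348e-03]), 'tau': array([ 3.30764480e-03, -4.38652074e+01, -2.24913901e+01,  7.14442413e-02,
        3.42417019e-02, -8.41755627e-05]), 'eef_pos': array([0.24048692, 0.49437772, 0.23820527]), 'eef_rot': array([ 2.24482610e-01,  9.74477888e-01, -5.75277855e-04, -2.71002313e-04]), 'contact_force': array([-0.20134926, -0.05334204, -0.70712316]), 'wrist_torque': array([0.03387051, 0.00670061, 0.00689916]), 'gripper_force': 0.0, 'grip_width': 1.0019946740058154} 0.0187
[ 4.97251744e-01 -1.08943508e-01  1.11022302e-16] [1.00624541 0.71410444 0.89254019]
[ 0.52556643 -0.02582324  0.        ] [ 0.42501036 -0.03931828  1.39102183]
```

View pics/s0.png

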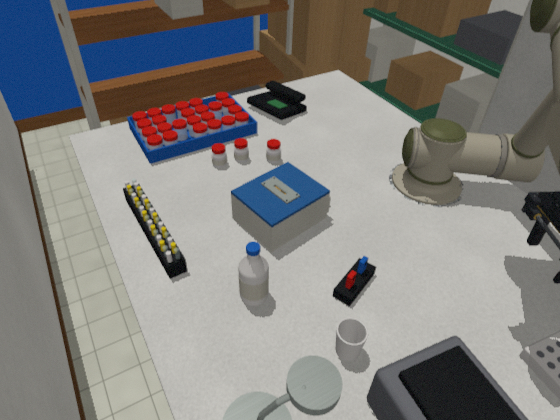

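View pics/t0.png

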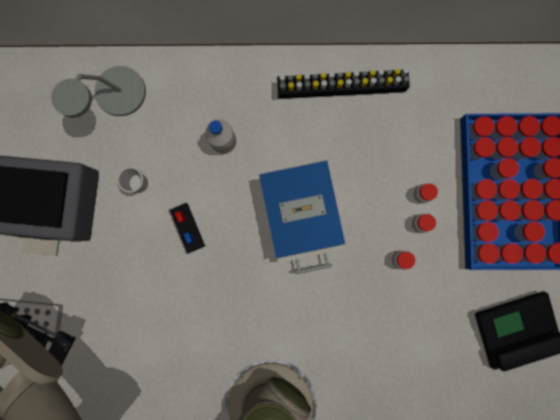

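Scene: the stand is at (355,280), with the blue key on the near-robot side and the red one below left of it. The cabinet is at (280,200) with its lock plate at (280,188). Top: stand (186,228), blue head (188,238), red head (180,217), blue cabinet top about (302,208), drawer handle towards the robot at (311,265).

```bash
python3 - <<'E'
from h import *
import pickle
from scipy.optimize import least_squares
a,b=pickle.load(open("im0.pkl","rb"))
def mask(d,c,box):
    h=cv2.cvtColor(d["pixels"],cv2.COLOR_RGB2HSV)
    if c=="blue": m=cv2.inRange(h,(100,120,40),(125,255,255))
    if c=="red": m=cv2.inRange(h,(0,150,60),(8,255,255))|cv2.inRange(h,(172,150,60),(180,255,255))
    if c=="black": m=cv2.inRange(h,(0,0,0),(180,255,60))
    o=np.zeros_like(m);x0,y0,x1,y1=box;o[y0:y1,x0:x1]=m[y0:y1,x0:x1];return o
def cen(m): 
    y,x=np.nonzero(m);return np.array([x.mean(),y.mean()]),len(x)
def tri(p,q):
    f=lambda X:np.r_[proj(a,X)[0]-p,proj(b,X)[0]-q]
    r=least_squares(f,[.5,0,.05]);return r.x,r.fun
S=(335,250,385,305);T=(160,195,215,260)
for c in("blue","red"):
    p,n=cen(mask(a,c,S));q,m=cen(mask(b,c,T));X,f=tri(p,q)
    print(c,p,n,q,m,X.round(4),f.round(2), "z=.05 rays",ray(a,p,.05).round(4),ray(b,q,.05).round(4))
# stand outline top
m=mask(b,"black",T)|mask(b,"blue",T)|mask(b,"red",T)
c=max(cv2.findContours(m,0,1)[0],key=cv2.contourArea);r=cv2.minAreaRect(c)
P=np.array([ray(b,u,.03)for u in cv2.boxPoints(r)]);print("stand",r,P.round(4),P.mean(0))
for d,bx,n in((b,(240,140,360,270),"top"),(a,(225,160,335,225),"scene")):
    m=mask(d,"blue",bx);c=max(cv2.findContours(m,0,1)[0],key=cv2.contourArea)
    h=cv2.convexHull(c);ap=cv2.approxPolyDP(h,8,True).reshape(-1,2)
    if n=="top": ap=cv2.boxPoints(cv2.minAreaRect(h))
    P=np.array([ray(d,u,.108)for u in ap]);print(n,ap,P[:,:2].round(4),P.mean(0).round(4),[np.linalg.norm(P[i]-P[i-1]).round(3) for i in range(len(P))],[np.degrees(np.arctan2(*(P[i]-P[i-1])[[1,0]])).round(1) for i in range(len(P))])
ca=cv2.resize(a["pixels"][160:310,220:400],None,fx=4,fy=4,interpolation=3)
cb=cv2.resize(b["pixels"][150:275,160:350],None,fx=4,fy=4,interpolation=3)
cv2.imwrite("pics/cs0.png",ca[:,:,::-1]);cv2.imwrite("pics/ct0.png",cb[:,:,::-1])
E
```

```text
blue [361.75968992 265.0620155 ] 129 [188.05208333 237.48958333] 96 [0.4489 0.2178 0.0541] [-0.32 -0.02 -0.22  0.25] z=.05 rays [0.4455 0.2158 0.05  ] [0.4497 0.218  0.05  ]
red [350.29861111 278.9375    ] 144 [179.29268293 216.25609756] 82 [0.5045 0.2414 0.0581] [-0.54 -0.04 -0.39  0.45] z=.05 rays [0.4985 0.2375 0.05  ] [0.5062 0.2421 0.05  ]
stand ((186.68934631347656, 227.7455291748047), (46.72343826293945, 19.091882705688477), 67.61986541748047) [[0.5251 0.2745 0.03  ]
 [0.5447 0.2269 0.03  ]
 [0.4278 0.1775 0.03  ]
 [0.4085 0.2248 0.03  ]] [0.4765218  0.22593171 0.03      ]
top [[258.81366 174.70549]
 [326.7005  160.5624 ]
 [343.8885  243.0649 ]
 [276.00165 257.208  ]] [[ 0.6087  0.0272]
 [ 0.6446 -0.1471]
 [ 0.4333 -0.1883]
 [ 0.3982 -0.0164]] [ 0.5212 -0.0812  0.108 ] [np.float64(0.215), np.float64(0.178), np.float64(0.215), np.float64(0.175)] [np.float64(11.7), np.float64(-78.4), np.float64(-169.0), np.float64(101.5)]
scene [[328 190]
 [275 224]
 [231 192]
 [286 163]] [[ 0.3952 -0.0173]
 [ 0.5974  0.0311]
 [ 0.6435 -0.14  ]
 [ 0.4353 -0.1853]] [ 0.5179 -0.0779  0.108 ] [np.float64(0.173), np.float64(0.208), np.float64(0.177), np.float64(0.213)] [np.float64(103.4), np.float64(13.5), np.float64(-74.9), np.float64(-167.7)]
```

View pics/ct0.png

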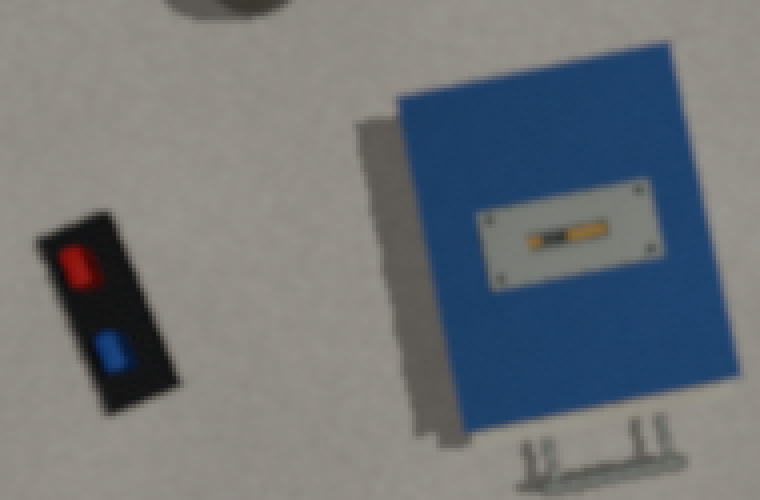

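View pics/cs0.png

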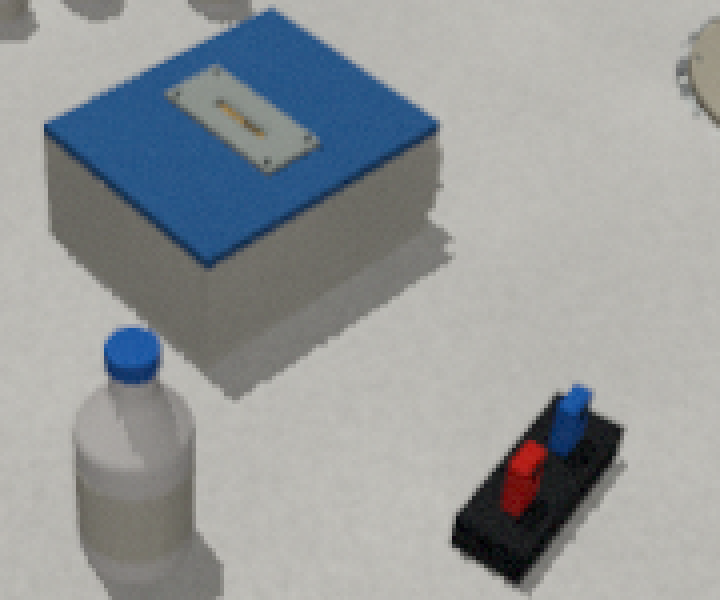

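Top crop: the brass groove runs from x=527 to 608 with the dark keyhole at 541–568, i.e. near the +y end, about 8–9 mm in cabinet y. Blue key head is at (112,352), red at (78,267). I'll approach the key now and measure the groove from the saved pictures.

play_rows:
  steps:
    - {"offset": [-1, -0.52, 0.2]}
    - {"offset": [-1, -0.52, 0.2]}
    - {"offset": [-1, -0.52, 0.2]}
    - {"offset": [-1, -0.52, 0.2]}
    - {"offset": [-1, -0.52, 0.2]}
  gripper: 0

```text
$.steps[0]: bad value
```

play_rows:
  steps:
    - {"offset": [-1, -0.52, 0.2]}
    - {"offset": [-1, -0.52, 0.2]}
    - {"offset": [-1, -0.52, 0.2]}
    - {"offset": [-1, -0.52, 0.2]}
    - {"offset": [-1, -0.52, 0.2]}

```text
$.steps[0]: bad value
```

play_rows:
  steps:
    - {"rot": [0, 0, -7]}
    - {"rot": [0, 0, -7]}
    - {"rot": [0, 0, -7]}
    - {"rot": [0, 0, -7]}
    - {"rot": [0, 0, -7]}

```text
$.steps[0]: bad value
```

play_rows:
  steps:
    - {"rot": [0, 0, -7]}
    - {"rot": [0, 0, -7]}
    - {"rot": [0, 0, 0]}

```text
$.steps[0]: bad value
```

```bash
cat >> h.py <<'E'
def to(p,yaw=None):
    o=bot.get_obs();r=R.from_quat(o["eef_rot"]);y=np.degrees(np.arctan2(*r.as_matrix()[[1,0],1]))
    print("eef",o["eef_pos"].round(4),"tooly",y.round(2),"tilt",np.degrees(np.arccos(-r.as_matrix()[2,2])).round(2),"off(30mm)",(r.inv().apply(np.array(p)-o["eef_pos"])/.03).round(3),"rotz",None if yaw is None else ((y-yaw+180)%360-180).round(2),"F",o["contact_force"].round(2),"t",round(o["time"],2),"gw",round(o["grip_width"],3))
E
python3 - <<'E'
from h import *
import pickle
a,b=pickle.load(open("im0.pkl","rb"))
to([.449,.218,.038],112.9)
def groove(d,bx):
    x0,y0,x1,y1=bx;im=d["pixels"][y0:y1,x0:x1];h=cv2.cvtColor(im,cv2.COLOR_RGB2HSV)
    br=cv2.inRange(h,(8,60,60),(30,255,255)); dk=cv2.inRange(h,(0,0,0),(180,255,90))
    m=br|dk
    n,l,s,c=cv2.connectedComponentsWithStats(m,connectivity=8)
    k=1+np.argmax(s[1:,4]);g=(l==k).astype(np.uint8)
    r=cv2.minAreaRect(cv2.findContours(g,0,1)[0][0]);print("rect",r[0][0]+x0,r[0][1]+y0,r[1],r[2],s[k])
    B=cv2.boxPoints(r)+[x0,y0]
    P=np.array([ray(d,u,.109)for u in B]);print(P[:,:2].round(4),"mean",P.mean(0)[:2].round(4))
    y,x=np.nonzero(g);print("centroid",ray(d,(x.mean()+x0,y.mean()+y0),.109)[:2].round(4))
    y,x=np.nonzero(dk&(g*255));print("hole",ray(d,(x.mean()+x0,y.mean()+y0),.108)[:2].round(4),len(x))
    # plate
    m=cv2.inRange(h,(0,0,100),(180,70,255))|m
    n,l,s,c=cv2.connectedComponentsWithStats(m);k=1+np.argmax(s[1:,4]);g=(l==k).astype(np.uint8)
    r=cv2.minAreaRect(cv2.findContours(g,0,1)[0][0]);P=np.array([ray(d,u,.113)for u in cv2.boxPoints(r)+[x0,y0]])
    if d is b: print("plate",r[1],P[:,:2].round(4),P.mean(0).round(4),[np.degrees(np.arctan2(*(P[i]-P[i-1])[[1,0]])).round(1) for i in range(4)])
    y,x=np.nonzero(g);print("plate cen",ray(d,(x.mean()+x0,y.mean()+y0),.113).round(4))
groove(b,(272,190,332,228));groove(a,(261,175,301,204))
E
```

```text
eef [0.2405 0.4944 0.2382] tooly 64.06 tilt 0.07 off(30mm) [-10.282  -5.235   6.677] rotz -48.84 F [-0.2  -0.05 -0.71] t 0.1 gw 1.002
rect 301.48076820373535 208.40384674072266 (3.3339743614196777, 19.611614227294922) 78.69007110595703 [20 16 20  6 65]
[[ 0.5209 -0.0563]
 [ 0.5306 -0.1053]
 [ 0.5222 -0.1069]
 [ 0.5126 -0.0579]] mean [ 0.5216 -0.0816]
centroid [ 0.5215 -0.0813]
hole [ 0.5199 -0.0733] 22
plate (20.19995880126953, 44.12612533569336) [[ 0.536  -0.0233]
 [ 0.5577 -0.1334]
 [ 0.5072 -0.1429]
 [ 0.4856 -0.0332]] [ 0.5216 -0.0832  0.113 ] [np.float64(11.1), np.float64(-78.9), np.float64(-169.3), np.float64(101.1)]
plate cen [ 0.5216 -0.0833  0.113 ]
rect 279.99999809265137 189.49999904632568 (12.203404426574707, 1.3867504596710205) 33.6900634765625 [14 11 11  8 18]
[[ 0.5237 -0.1014]
 [ 0.5191 -0.1049]
 [ 0.5086 -0.0651]
 [ 0.5131 -0.0618]] mean [ 0.5161 -0.0833]
centroid [ 0.5165 -0.0839]
hole [nan nan] 0
plate cen [ 0.5177 -0.0799  0.113 ]<stdin>:15: RuntimeWarning: Mean of empty slice.
  ret = ret.dtype.type(ret / rcount)
```

play_rows:
  steps:
    - {"offset": [-1, -0.52, 0.2], "rot": [0, 0, 0]}
    - {"offset": [-1, -0.52, 0.2], "rot": [0, 0, 0]}
    - {"offset": [-1, -0.52, 0.2], "rot": [0, 0, 0]}
    - {"offset": [-1, -0.52, 0.2], "rot": [0, 0, 0]}
    - {"offset": [-1, -0.52, 0.2], "rot": [0, 0, 0]}
  gripper: 0

```text
time: 0.52
eef_pos: [0.3418, 0.3574, 0.2083]
eef_rot: [0.224, 0.975, -0.0, -0.0]
contact_force: [0.6, 1.0, 0.1]
grip_width: 1.0
gripper_force: 0.0
```

play_rows:
  steps:
    - {"offset": [-1, -0.52, 0.2], "rot": [0, 0, 0]}
    - {"offset": [-1, -0.52, 0.2], "rot": [0, 0, 0]}
    - {"offset": [-1, -0.52, 0.2], "rot": [0, 0, 0]}
    - {"offset": [-1, -0.52, 0.2], "rot": [0, 0, 0]}
    - {"offset": [-1, -0.52, 0.2], "rot": [0, 0, 0]}

```text
time: 0.93
eef_pos: [0.4427, 0.2215, 0.1783]
eef_rot: [0.224, 0.974, -0.0, -0.0]
contact_force: [0.3, 0.3, 0.0]
grip_width: 1.0
gripper_force: 0.0
```

play_rows:
  steps:
    - {"offset": [0, 0, 0], "rot": [0, 0, -7]}
    - {"offset": [0, 0, 0], "rot": [0, 0, -7]}
    - {"offset": [0, 0, 0], "rot": [0, 0, -7]}
    - {"offset": [0, 0, 0], "rot": [0, 0, -7]}
    - {"offset": [0, 0, 0], "rot": [0, 0, -7]}

```text
time: 1.35
eef_pos: [0.442, 0.2229, 0.1784]
eef_rot: [-0.082, 0.997, -0.0, -0.0]
contact_force: [0.2, -0.4, -0.3]
grip_width: 0.998
gripper_force: 0.0
```

play_rows:
  steps:
    - {"offset": [0, 0, 0], "rot": [0, 0, -7]}
    - {"offset": [0, 0, 0], "rot": [0, 0, -7]}
    - {"offset": [0, 0, 0], "rot": [0, 0, 0]}
    - {"offset": [0, 0, 0], "rot": [0, 0, 0]}

```text
time: 1.68
eef_pos: [0.442, 0.223, 0.1786]
eef_rot: [-0.198, 0.98, -0.0, -0.0]
contact_force: [-0.3, -0.4, 0.1]
grip_width: 0.996
gripper_force: 0.0
```

```bash
python3 - <<'E'
from h import *
to([.449,.218,.038],112.9)
E
```

```text
eef [0.442  0.223  0.1786] tooly 112.85 tilt 0.03 off(30mm) [-0.153 -0.245  4.685] rotz -0.05 F [-0.28 -0.38  0.12] t 1.68 gw 0.996
```

play_rows:
  steps:
    - {"offset": [-0.15, -0.245, 0.9], "rot": [0, 0, 0]}
    - {"offset": [0, 0, 1], "rot": [0, 0, 0]}
    - {"offset": [0, 0, 1], "rot": [0, 0, 0]}
    - {"offset": [0, 0, 1], "rot": [0, 0, 0]}
    - {"offset": [0, 0, 0.78], "rot": [0, 0, 0]}

```text
time: 2.1
eef_pos: [0.4485, 0.2178, 0.0364]
eef_rot: [-0.198, 0.98, -0.0, -0.001]
contact_force: [-0.3, 1.1, 0.4]
grip_width: 1.001
gripper_force: 0.0
```

play_rows:
  steps:
    - {"offset": [0, 0, 0], "rot": [0, 0, 0]}
    - {"offset": [0, 0, 0], "rot": [0, 0, 0]}
    - {"offset": [0, 0, 0], "rot": [0, 0, 0]}
    - {"offset": [0, 0, 0], "rot": [0, 0, 0]}
    - {"offset": [0, 0, 0], "rot": [0, 0, 0]}
  gripper: 0.6
  squeeze: 5

```text
time: 2.52
eef_pos: [0.4498, 0.2182, 0.0397]
eef_rot: [-0.2, 0.98, 0.0, 0.001]
contact_force: [-0.4, -0.1, 0.4]
grip_width: 0.646
gripper_force: 0.0
```

```bash
python3 - <<'E'
from h import *
to([.449,.218,.038],112.9)
a=cam("scene");b=cam("top")
ca=cv2.resize(a["pixels"][225:315,310:410],None,fx=4,fy=4,interpolation=3)
cb=cv2.resize(b["pixels"][180:270,135:235],None,fx=4,fy=4,interpolation=3)
cv2.imwrite("pics/g1.png",np.hstack([ca,cb])[:,:,::-1])
E
```

```text
eef [0.4498 0.2182 0.0397] tooly 113.03 tilt 0.15 off(30mm) [0.027 0.004 0.057] rotz 0.13 F [-0.4  -0.12  0.41] t 2.52 gw 0.646
```

View pics/g1.png

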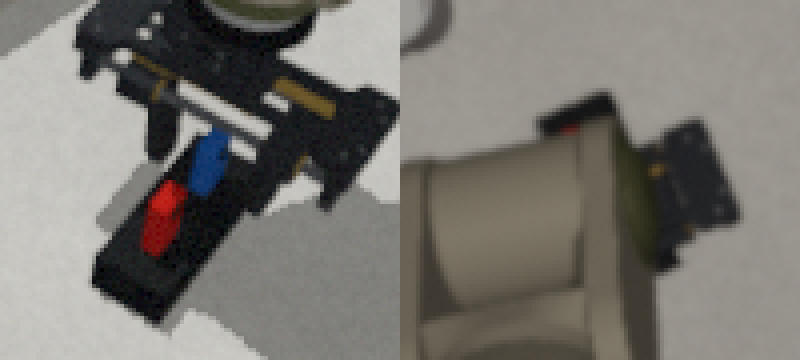

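Scene crop: the blue head (208,160) sits between the fingers and the red key (165,218) is clear. Closing.

play_rows:
  steps:
    - {"offset": [0, 0, 0], "rot": [0, 0, 0]}
    - {"offset": [0, 0, 0], "rot": [0, 0, 0]}
    - {"offset": [0, 0, 0], "rot": [0, 0, 0]}
    - {"offset": [0, 0, 0], "rot": [0, 0, 0]}
    - {"offset": [0, 0, 0], "rot": [0, 0, 0]}
  gripper: 1
  squeeze: 5

```text
time: 3.03
eef_pos: [0.4491, 0.218, 0.0383]
eef_rot: [-0.2, 0.98, -0.0, -0.0]
contact_force: [0.1, 0.1, -0.2]
grip_width: 0.179
gripper_force: 0.2
```

play_rows:
  steps:
    - {"offset": [0, 0, 0], "rot": [0, 0, 0]}
    - {"offset": [0, 0, 0], "rot": [0, 0, 0]}
    - {"offset": [0, 0, 0], "rot": [0, 0, 0]}
    - {"offset": [0, 0, 0], "rot": [0, 0, 0]}
    - {"offset": [0, 0, 0], "rot": [0, 0, 0]}

```text
time: 3.45
eef_pos: [0.4492, 0.2179, 0.0383]
eef_rot: [-0.2, 0.98, -0.0, 0.0]
contact_force: [0.5, -2.5, -0.7]
grip_width: 0.163
gripper_force: 5.0
```

play_rows:
  steps:
    - {"offset": [0, 0, 0], "rot": [0, 0, 0]}
    - {"offset": [0, 0, 0], "rot": [0, 0, 0]}
    - {"offset": [0, 0, 0], "rot": [0, 0, 0]}

```text
time: 3.7
eef_pos: [0.4492, 0.218, 0.0384]
eef_rot: [-0.2, 0.98, -0.0, 0.0]
contact_force: [1.1, -1.6, -1.5]
grip_width: 0.158
gripper_force: 5.0
```

```bash
python3 - <<'E'
from h import *
to([.449,.218,.038],112.9);print(bot.get_obs()["wrist_torque"],bot.get_obs()["gripper_force"])
E
```

```text
eef [0.4492 0.218  0.0384] tooly 113.06 tilt 0.01 off(30mm) [0.006 0.003 0.012] rotz 0.16 F [ 1.08 -1.64 -1.5 ] t 3.7 gw 0.158
[-0.30222456 -0.12477596  0.00079647] 5.000079916790128
```

play_rows:
  steps:
    - {"offset": [0, -0.03, -0.2], "rot": [0, 0, 0]}
    - {"offset": [0, 0, -0.3], "rot": [0, 0, 0]}
    - {"offset": [0, 0, -0.3], "rot": [0, 0, 0]}
    - {"offset": [0, 0, -0.3], "rot": [0, 0, 0]}
    - {"offset": [0, 0, 0], "rot": [0, 0, 0]}

```text
time: 4.12
eef_pos: [0.4503, 0.2175, 0.0735]
eef_rot: [-0.2, 0.98, 0.0, 0.002]
contact_force: [-0.1, 0.1, 0.1]
grip_width: 0.161
gripper_force: 5.0
```

play_rows:
  steps:
    - {"offset": [0, 0, 0], "rot": [0, 0, 0]}
    - {"offset": [0, 0, 0], "rot": [0, 0, 0]}
    - {"offset": [0, 0, -0.7], "rot": [0, 0, 0]}
    - {"offset": [0, 0, -1], "rot": [0, 0, 0]}
    - {"offset": [0, 0, -1], "rot": [0, 0, 0]}
  squeeze: 25

```text
time: 4.53
eef_pos: [0.4488, 0.2171, 0.1525]
eef_rot: [-0.2, 0.98, 0.0, -0.002]
contact_force: [0.7, 0.3, -1.1]
grip_width: 0.158
gripper_force: 25.0
```

play_rows:
  steps:
    - {"offset": [0, 0, -0.7], "rot": [0, 0, 0]}
    - {"offset": [0, 0, -0.2], "rot": [0, 0, 0]}
    - {"offset": [0, 0, 0], "rot": [0, 0, 0]}

```text
time: 4.78
eef_pos: [0.4498, 0.2173, 0.18]
eef_rot: [-0.2, 0.98, 0.0, 0.001]
contact_force: [0.4, 0.8, 0.1]
grip_width: 0.156
gripper_force: 25.0
```

```bash
python3 - <<'E'
from h import *
c=np.array([.520,-.0815]);u=np.array([-np.sin(np.radians(11.4)),np.cos(np.radians(11.4))])
to(np.r_[c,.17],11.4);print(bot.get_obs()["wrist_torque"],bot.get_obs()["gripper_force"])
a=cam("scene");b=cam("top")
ca=a["pixels"][150:330,310:410]
cv2.imwrite("pics/g2.png",cv2.resize(ca,None,fx=3,fy=3,interpolation=3)[:,:,::-1])
E
```

```text
eef [0.4498 0.2173 0.18  ] tooly 113.06 tilt 0.12 off(30mm) [  1.749 -10.081   0.333] rotz 101.66 F [0.39 0.84 0.1 ] t 4.78 gw 0.156
[0.08091921 0.05615616 0.00325084] 24.999877070076764
```

View pics/g2.png

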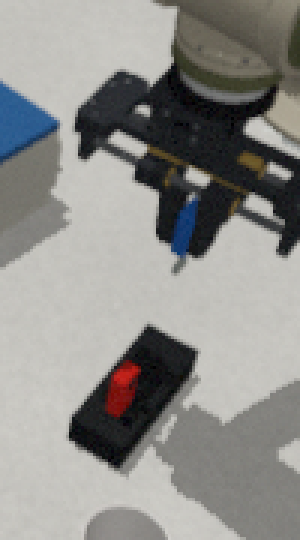

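Key hangs straight in the fingers at (183,230) and the red key is undisturbed. Carrying it over the groove.

play_rows:
  steps:
    - {"offset": [0.163, -0.945, 0], "rot": [0, 0, 0]}
    - {"offset": [0.163, -0.945, 0], "rot": [0, 0, 0]}
    - {"offset": [0.163, -0.945, 0], "rot": [0, 0, 0]}
    - {"offset": [0.163, -0.945, 0], "rot": [0, 0, 0]}
    - {"offset": [0.163, -0.945, 0], "rot": [0, 0, 0]}

```text
time: 5.3
eef_pos: [0.4819, 0.076, 0.1774]
eef_rot: [-0.2, 0.98, 0.001, -0.002]
contact_force: [0.8, 0.8, -0.9]
grip_width: 0.157
gripper_force: 25.0
```

play_rows:
  steps:
    - {"offset": [0.163, -0.945, 0], "rot": [0, 0, 0]}
    - {"offset": [0.163, -0.945, 0], "rot": [0, 0, 0]}
    - {"offset": [0.163, -0.945, 0], "rot": [0, 0, 0]}
    - {"offset": [0.163, -0.945, 0], "rot": [0, 0, 0]}
    - {"offset": [0.163, -0.945, 0], "rot": [0, 0, 0]}

```text
time: 5.72
eef_pos: [0.515, -0.0641, 0.1773]
eef_rot: [-0.2, 0.98, 0.001, -0.002]
contact_force: [0.9, -0.1, -0.1]
grip_width: 0.159
gripper_force: 25.0
```

play_rows:
  steps:
    - {"offset": [0.163, -0.945, 0], "rot": [0, 0, 0]}
    - {"offset": [0, 0, 0], "rot": [0, 0, 7.1]}
    - {"offset": [0, 0, 0], "rot": [0, 0, 7.1]}
    - {"offset": [0, 0, 0], "rot": [0, 0, 7.1]}
    - {"offset": [0, 0, 0], "rot": [0, 0, 7.1]}

```text
time: 6.13
eef_pos: [0.5215, -0.0908, 0.1771]
eef_rot: [0.05, 0.999, 0.001, -0.002]
contact_force: [-0.5, -0.9, -0.9]
grip_width: 0.155
gripper_force: 25.0
```

play_rows:
  steps:
    - {"offset": [0, 0, 0], "rot": [0, 0, 7.1]}
    - {"offset": [0, 0, 0], "rot": [0, 0, 7.1]}
    - {"offset": [0, 0, 0], "rot": [0, 0, 7.1]}
    - {"offset": [0, 0, 0], "rot": [0, 0, 7.1]}
    - {"offset": [0, 0, 0], "rot": [0, 0, 7.1]}

```text
time: 6.55
eef_pos: [0.5215, -0.0906, 0.1772]
eef_rot: [0.352, 0.936, 0.0, -0.002]
contact_force: [0.1, 0.5, 0.1]
grip_width: 0.153
gripper_force: 25.0
```

play_rows:
  steps:
    - {"offset": [0, 0, 0], "rot": [0, 0, 7.1]}
    - {"offset": [0, 0, 0], "rot": [0, 0, 7.1]}
    - {"offset": [0, 0, 0], "rot": [0, 0, 7.1]}
    - {"offset": [0, 0, 0], "rot": [0, 0, 7.1]}
    - {"offset": [0, 0, 0], "rot": [0, 0, 7.1]}

```text
time: 6.97
eef_pos: [0.5215, -0.0906, 0.1772]
eef_rot: [0.62, 0.784, -0.0, -0.002]
contact_force: [-0.1, -0.1, -0.7]
grip_width: 0.158
gripper_force: 25.0
```

play_rows:
  steps:
    - {"offset": [0, 0, 0], "rot": [0, 0, 2.2]}
    - {"offset": [0, 0, 0], "rot": [0, 0, 0]}
    - {"offset": [0, 0, 0], "rot": [0, 0, 0]}

```text
time: 7.22
eef_pos: [0.5217, -0.0907, 0.1778]
eef_rot: [0.632, 0.775, -0.0, -0.001]
contact_force: [0.3, -0.4, -0.9]
grip_width: 0.154
gripper_force: 25.0
```

```bash
python3 - <<'E'
from h import *
to([.522,-.0913,.15],11.4)
a=cam("scene")
o=bot.get_obs();p=o["eef_pos"]
uv=proj(a,[p,p-[0,0,.0334]])
x0,y0=220,110
print((uv-[x0,y0])*6)
cv2.imwrite("pics/g3.png",cv2.resize(a["pixels"][y0:y0+100,x0:x0+120],None,fx=6,fy=6,interpolation=3)[:,:,::-1])
E
```

```text
eef [ 0.5217 -0.0907  0.1778] tooly 11.55 tilt 0.16 off(30mm) [-0.024  0.008  0.928] rotz 0.15 F [ 0.34 -0.41 -0.92] t 7.22 gw 0.154
[[345.52963643 355.85332494]
 [343.62815152 412.83550707]]
```

View pics/g3.png

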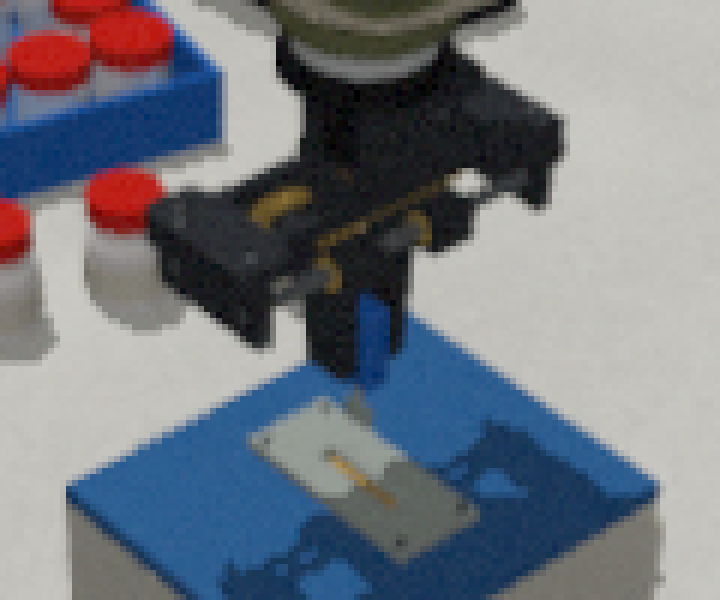

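Scene crop: the key tip at (358,420) hangs above the groove (327,455)–(393,503), a little toward its -y half and near its line. Going down, slowly at the end.

play_rows:
  steps:
    - {"offset": [-0.1, 0.033, 0.4], "rot": [0, 0, 0]}
    - {"offset": [0, 0, 0.3], "rot": [0, 0, 0]}
    - {"offset": [0, 0, 0.2], "rot": [0, 0, 0]}
    - {"offset": [0, 0, 0], "rot": [0, 0, 0]}
    - {"offset": [0, 0, 0], "rot": [0, 0, 0]}

```text
time: 7.68
eef_pos: [0.5235, -0.0934, 0.152]
eef_rot: [0.633, 0.774, -0.0, -0.0]
contact_force: [-0.3, 0.9, -0.8]
grip_width: 0.152
gripper_force: 25.0
```

play_rows:
  steps:
    - {"offset": [0, 0, 0.04], "rot": [0, 0, 0]}
    - {"offset": [0, 0, 0.04], "rot": [0, 0, 0]}
    - {"offset": [0, 0, 0], "rot": [0, 0, 0]}

```text
time: 7.93
eef_pos: [0.5237, -0.0935, 0.15]
eef_rot: [0.633, 0.774, 0.0, 0.0]
contact_force: [0.0, -0.7, -0.8]
grip_width: 0.159
gripper_force: 25.0
```

play_rows:
  steps:
    - {"offset": [0, 0, 0.04], "rot": [0, 0, 0]}
    - {"offset": [0, 0, 0.04], "rot": [0, 0, 0]}
    - {"offset": [0, 0, 0], "rot": [0, 0, 0]}

```text
time: 8.18
eef_pos: [0.5236, -0.0935, 0.1474]
eef_rot: [0.633, 0.774, -0.0, -0.0]
contact_force: [-0.1, -0.1, -1.0]
grip_width: 0.158
gripper_force: 25.0
```

play_rows:
  steps:
    - {"offset": [0, 0, 0.04], "rot": [0, 0, 0]}
    - {"offset": [0, 0, 0], "rot": [0, 0, 0]}
    - {"offset": [0, 0, 0], "rot": [0, 0, 0]}

```text
time: 8.43
eef_pos: [0.5237, -0.0935, 0.1463]
eef_rot: [0.633, 0.774, -0.0, -0.0]
contact_force: [-0.7, 0.2, -0.5]
grip_width: 0.152
gripper_force: 25.0
```

play_rows:
  steps:
    - {"offset": [0, 0, 0.04], "rot": [0, 0, 0]}
    - {"offset": [0, 0, 0], "rot": [0, 0, 0]}

```text
time: 8.6
eef_pos: [0.5237, -0.0935, 0.145]
eef_rot: [0.633, 0.774, -0.0, -0.0]
contact_force: [-0.4, -0.6, -0.1]
grip_width: 0.157
gripper_force: 25.0
```

play_rows:
  steps:
    - {"offset": [0, 0, 0.02], "rot": [0, 0, 0]}
    - {"offset": [0, 0, 0], "rot": [0, 0, 0]}

```text
time: 8.77
eef_pos: [0.5237, -0.0935, 0.1445]
eef_rot: [0.633, 0.774, -0.0, -0.0]
contact_force: [-0.7, 0.1, -1.4]
grip_width: 0.155
gripper_force: 25.0
```

play_rows:
  steps:
    - {"offset": [0, 0, 0.03], "rot": [0, 0, 0]}
    - {"offset": [0, 0, 0], "rot": [0, 0, 0]}

```text
time: 8.93
eef_pos: [0.5236, -0.0936, 0.1439]
eef_rot: [0.633, 0.774, -0.0, 0.0]
contact_force: [-1.8, 0.1, 3.5]
grip_width: 0.155
gripper_force: 25.0
```

play_rows:
  steps:
    - {"offset": [0, 0, 0.02], "rot": [0, 0, 0]}
    - {"offset": [0, 0, 0], "rot": [0, 0, 0]}

```text
time: 9.1
eef_pos: [0.5236, -0.0937, 0.1436]
eef_rot: [0.633, 0.774, -0.0, 0.0]
contact_force: [-2.9, 0.8, 6.7]
grip_width: 0.16
gripper_force: 25.0
```

play_rows:
  steps:
    - {"offset": [0, 0, 0.02], "rot": [0, 0, 0]}
    - {"offset": [0, 0, 0], "rot": [0, 0, 0]}

```text
time: 9.27
eef_pos: [0.5236, -0.0937, 0.1433]
eef_rot: [0.633, 0.774, -0.0, 0.0]
contact_force: [-3.6, -0.2, 8.6]
grip_width: 0.155
gripper_force: 25.0
```

play_rows:
  steps:
    - {"offset": [0, 0, 0.02], "rot": [0, 0, 0]}
    - {"offset": [0, 0, 0], "rot": [0, 0, 0]}

```text
time: 9.43
eef_pos: [0.5236, -0.0938, 0.1432]
eef_rot: [0.633, 0.774, -0.0, 0.001]
contact_force: [-5.0, 1.3, 13.9]
grip_width: 0.156
gripper_force: 25.0
```

The force pushes back towards -x: the tip is on the +x flare. Backing off, shifting -1.5 mm across and coming down again.

play_rows:
  steps:
    - {"offset": [0, 0, -0.05], "rot": [0, 0, 0]}
    - {"offset": [0, -0.05, 0], "rot": [0, 0, 0]}
    - {"offset": [0, 0, 0], "rot": [0, 0, 0]}
    - {"offset": [0, 0, 0], "rot": [0, 0, 0]}

```text
time: 9.77
eef_pos: [0.5222, -0.0938, 0.1431]
eef_rot: [0.633, 0.774, 0.0, -0.0]
contact_force: [-0.2, -0.1, -0.1]
grip_width: 0.158
gripper_force: 25.0
```

play_rows:
  steps:
    - {"offset": [0, 0, 0.03], "rot": [0, 0, 0]}
    - {"offset": [0, 0, 0], "rot": [0, 0, 0]}

```text
time: 9.93
eef_pos: [0.5222, -0.0938, 0.1421]
eef_rot: [0.633, 0.774, -0.0, -0.0]
contact_force: [0.1, -0.9, -1.5]
grip_width: 0.154
gripper_force: 25.0
```

play_rows:
  steps:
    - {"offset": [0, 0, 0.03], "rot": [0, 0, 0]}
    - {"offset": [0, 0, 0], "rot": [0, 0, 0]}

```text
time: 10.1
eef_pos: [0.5223, -0.0938, 0.1414]
eef_rot: [0.633, 0.774, 0.0, -0.0]
contact_force: [0.7, 0.4, -1.3]
grip_width: 0.155
gripper_force: 25.0
```

play_rows:
  steps:
    - {"offset": [0, 0, 0.02], "rot": [0, 0, 0]}
    - {"offset": [0, 0, 0], "rot": [0, 0, 0]}

```text
time: 10.27
eef_pos: [0.5223, -0.0939, 0.1413]
eef_rot: [0.633, 0.774, 0.0, 0.0]
contact_force: [-1.4, 0.2, 3.1]
grip_width: 0.158
gripper_force: 25.0
```

play_rows:
  steps:
    - {"offset": [0, 0, 0.02], "rot": [0, 0, 0]}
    - {"offset": [0, 0, 0], "rot": [0, 0, 0]}

```text
time: 10.43
eef_pos: [0.5224, -0.0939, 0.1412]
eef_rot: [0.633, 0.774, 0.0, 0.001]
contact_force: [-2.5, 0.3, 8.1]
grip_width: 0.159
gripper_force: 25.0
```

play_rows:
  steps:
    - {"offset": [0, 0, 0.02], "rot": [0, 0, 0]}
    - {"offset": [0, 0, 0], "rot": [0, 0, 0]}

```text
time: 10.6
eef_pos: [0.5225, -0.094, 0.1411]
eef_rot: [0.633, 0.774, 0.0, 0.001]
contact_force: [-3.3, 0.3, 11.6]
grip_width: 0.154
gripper_force: 25.0
```

Floor reached at TCP z 0.1412. Easing to a light push and feeling along +y.

play_rows:
  steps:
    - {"offset": [0, -0.012, -0.015], "rot": [0, 0, 0]}
    - {"offset": [0.05, 0, 0], "rot": [0, 0, 0]}
    - {"offset": [0.05, 0, 0], "rot": [0, 0, 0]}
    - {"offset": [0, 0, 0], "rot": [0, 0, 0]}

```text
time: 10.93
eef_pos: [0.5221, -0.0917, 0.1413]
eef_rot: [0.633, 0.774, -0.0, 0.002]
contact_force: [-0.1, -2.9, 6.5]
grip_width: 0.156
gripper_force: 25.0
```

play_rows:
  steps:
    - {"offset": [0.05, 0, 0], "rot": [0, 0, 0]}
    - {"offset": [0.05, 0, 0], "rot": [0, 0, 0]}
    - {"offset": [0, 0, 0], "rot": [0, 0, 0]}

```text
time: 11.18
eef_pos: [0.5215, -0.0889, 0.1412]
eef_rot: [0.633, 0.774, -0.0, 0.002]
contact_force: [-0.3, -2.5, 5.9]
grip_width: 0.153
gripper_force: 25.0
```

play_rows:
  steps:
    - {"offset": [0.05, 0, 0], "rot": [0, 0, 0]}
    - {"offset": [0.05, 0, 0], "rot": [0, 0, 0]}
    - {"offset": [0, 0, 0], "rot": [0, 0, 0]}

```text
time: 11.43
eef_pos: [0.5209, -0.0858, 0.1412]
eef_rot: [0.633, 0.774, -0.0, 0.002]
contact_force: [0.4, -2.0, 5.8]
grip_width: 0.154
gripper_force: 25.0
```

play_rows:
  steps:
    - {"offset": [0.05, 0, 0], "rot": [0, 0, 0]}
    - {"offset": [0.05, 0, 0], "rot": [0, 0, 0]}
    - {"offset": [0, 0, 0], "rot": [0, 0, 0]}

```text
time: 11.68
eef_pos: [0.5202, -0.0828, 0.1411]
eef_rot: [0.633, 0.774, 0.0, 0.002]
contact_force: [-0.0, -1.9, 5.7]
grip_width: 0.156
gripper_force: 25.0
```

play_rows:
  steps:
    - {"offset": [0.035, 0, 0], "rot": [0, 0, 0]}
    - {"offset": [0.035, 0, 0], "rot": [0, 0, 0]}
    - {"offset": [0, 0, 0], "rot": [0, 0, 0]}

```text
time: 11.93
eef_pos: [0.5197, -0.0805, 0.1409]
eef_rot: [0.633, 0.774, 0.0, 0.001]
contact_force: [-0.4, -1.1, 5.6]
grip_width: 0.155
gripper_force: 25.0
```

play_rows:
  steps:
    - {"offset": [0.03, 0, 0], "rot": [0, 0, 0]}
    - {"offset": [0.03, 0, 0], "rot": [0, 0, 0]}
    - {"offset": [0, 0, 0], "rot": [0, 0, 0]}

```text
time: 12.18
eef_pos: [0.5184, -0.078, 0.1399]
eef_rot: [0.633, 0.774, 0.0, -0.001]
contact_force: [1.2, 0.3, 0.2]
grip_width: 0.157
gripper_force: 25.0
```

Vertical force vanished and the tip dropped: the keyhole. Pushing down gently.

play_rows:
  steps:
    - {"offset": [0, 0, 0.03], "rot": [0, 0, 0]}
    - {"offset": [0, 0, 0], "rot": [0, 0, 0]}

```text
time: 12.35
eef_pos: [0.5184, -0.078, 0.1387]
eef_rot: [0.633, 0.774, -0.0, -0.001]
contact_force: [0.5, 0.7, -1.6]
grip_width: 0.157
gripper_force: 25.0
```

play_rows:
  steps:
    - {"offset": [0, 0, 0.03], "rot": [0, 0, 0]}
    - {"offset": [0, 0, 0], "rot": [0, 0, 0]}

```text
time: 12.52
eef_pos: [0.5186, -0.0782, 0.1381]
eef_rot: [0.633, 0.774, -0.0, -0.0]
contact_force: [-0.7, 0.1, -1.0]
grip_width: 0.16
gripper_force: 25.0
```

play_rows:
  steps:
    - {"offset": [0, 0, 0.03], "rot": [0, 0, 0]}
    - {"offset": [0, 0, 0.03], "rot": [0, 0, 0]}
    - {"offset": [0, 0, 0], "rot": [0, 0, 0]}

```text
time: 12.77
eef_pos: [0.5186, -0.0783, 0.1364]
eef_rot: [0.633, 0.774, -0.0, -0.0]
contact_force: [0.4, -0.1, -0.5]
grip_width: 0.156
gripper_force: 25.0
```

play_rows:
  steps:
    - {"offset": [0, 0, 0.03], "rot": [0, 0, 0]}
    - {"offset": [0, 0, 0.03], "rot": [0, 0, 0]}
    - {"offset": [0, 0, 0], "rot": [0, 0, 0]}

```text
time: 13.02
eef_pos: [0.5187, -0.0783, 0.1346]
eef_rot: [0.633, 0.774, -0.0, -0.0]
contact_force: [0.1, -0.3, 0.4]
grip_width: 0.155
gripper_force: 25.0
```

play_rows:
  steps:
    - {"offset": [0, 0, 0.03], "rot": [0, 0, 0]}
    - {"offset": [0, 0, 0.03], "rot": [0, 0, 0]}
    - {"offset": [0, 0, 0], "rot": [0, 0, 0]}

```text
time: 13.27
eef_pos: [0.5186, -0.0783, 0.1328]
eef_rot: [0.633, 0.774, -0.0, -0.0]
contact_force: [0.2, 1.0, -0.3]
grip_width: 0.157
gripper_force: 25.0
```

play_rows:
  steps:
    - {"offset": [0, 0, 0.04], "rot": [0, 0, 0]}
    - {"offset": [0, 0, 0.04], "rot": [0, 0, 0]}
    - {"offset": [0, 0, 0.03], "rot": [0, 0, 0]}
    - {"offset": [0, 0, 0], "rot": [0, 0, 0]}

```text
time: 13.6
eef_pos: [0.5186, -0.0783, 0.1295]
eef_rot: [0.633, 0.774, -0.0, -0.0]
contact_force: [0.7, -0.8, -0.9]
grip_width: 0.158
gripper_force: 25.0
```

play_rows:
  steps:
    - {"offset": [0, 0, 0.03], "rot": [0, 0, 0]}
    - {"offset": [0, 0, 0.03], "rot": [0, 0, 0]}
    - {"offset": [0, 0, 0], "rot": [0, 0, 0]}

```text
time: 13.85
eef_pos: [0.5187, -0.0783, 0.1277]
eef_rot: [0.633, 0.774, -0.0, -0.0]
contact_force: [-1.1, -0.9, -1.1]
grip_width: 0.155
gripper_force: 25.0
```

play_rows:
  steps:
    - {"offset": [0, 0, 0.03], "rot": [0, 0, 0]}
    - {"offset": [0, 0, 0.03], "rot": [0, 0, 0]}
    - {"offset": [0, 0, 0], "rot": [0, 0, 0]}

```text
time: 14.1
eef_pos: [0.5187, -0.0783, 0.1259]
eef_rot: [0.633, 0.774, -0.0, -0.0]
contact_force: [-0.6, 0.2, -0.6]
grip_width: 0.157
gripper_force: 25.0
```

play_rows:
  steps:
    - {"offset": [0, 0, 0.03], "rot": [0, 0, 0]}
    - {"offset": [0, 0, 0.03], "rot": [0, 0, 0]}
    - {"offset": [0, 0, 0], "rot": [0, 0, 0]}

```text
time: 14.35
eef_pos: [0.5186, -0.0783, 0.1241]
eef_rot: [0.633, 0.774, -0.0, -0.0]
contact_force: [-0.0, -0.6, -0.8]
grip_width: 0.157
gripper_force: 25.0
```

play_rows:
  steps:
    - {"offset": [0, 0, 0.025], "rot": [0, 0, 0]}
    - {"offset": [0, 0, 0], "rot": [0, 0, 0]}

```text
time: 14.52
eef_pos: [0.5187, -0.0783, 0.1234]
eef_rot: [0.633, 0.774, -0.0, -0.0]
contact_force: [-0.2, -0.7, -0.3]
grip_width: 0.16
gripper_force: 25.0
```

play_rows:
  steps:
    - {"offset": [0, 0, 0.02], "rot": [0, 0, 0]}
    - {"offset": [0, 0, 0], "rot": [0, 0, 0]}

```text
time: 14.68
eef_pos: [0.5188, -0.0784, 0.1233]
eef_rot: [0.633, 0.774, 0.0, 0.0]
contact_force: [-1.1, 1.2, 2.6]
grip_width: 0.157
gripper_force: 25.0
```

Key is home at TCP z 0.1233, 18 mm below the groove floor. Two measurements suggest it sits about 3 mm along tool +x in the grip, so I'll turn clockwise about that axis, watching side forces.

play_rows:
  steps:
    - {"offset": [0, 0, 0], "rot": [0, 0, 0]}
    - {"offset": [0, 0, 0], "rot": [0, 0, 0]}
    - {"offset": [0, -0.008, 0], "rot": [0, 0, 5]}
    - {"offset": [0, -0.008, 0], "rot": [0, 0, 5]}
    - {"offset": [0, 0, 0], "rot": [0, 0, 0]}
  squeeze: 45

```text
time: 15.1
eef_pos: [0.518, -0.0784, 0.1232]
eef_rot: [0.7, 0.714, -0.0, -0.0]
contact_force: [-2.9, 0.8, 5.4]
grip_width: 0.15
gripper_force: 45.0
```

play_rows:
  steps:
    - {"offset": [0, -0.008, 0], "rot": [0, 0, 5]}
    - {"offset": [0, -0.008, 0], "rot": [0, 0, 5]}
    - {"offset": [0, 0, 0], "rot": [0, 0, 0]}

```text
time: 15.35
eef_pos: [0.5172, -0.0783, 0.1232]
eef_rot: [0.759, 0.651, -0.0, -0.0]
contact_force: [-2.5, 0.9, 7.0]
grip_width: 0.154
gripper_force: 45.0
```

```bash
python3 - <<'E'
from h import *
to([.5187,-.0783,.1233],11.55);print(bot.get_obs()["wrist_torque"])
E
```

```text
eef [ 0.5172 -0.0783  0.1232] tooly -8.79 tilt 0.07 off(30mm) [ 0.007  0.049 -0.003] rotz -20.34 F [-2.48  0.95  7.05] t 15.35 gw 0.154
[0.09586397 0.80233169 0.07964064]
```

play_rows:
  steps:
    - {"offset": [0, -0.008, 0], "rot": [0, 0, 5]}
    - {"offset": [0, -0.008, 0], "rot": [0, 0, 5]}
    - {"offset": [0, 0, 0], "rot": [0, 0, 0]}

```text
time: 15.6
eef_pos: [0.5166, -0.0781, 0.1232]
eef_rot: [0.813, 0.582, -0.001, -0.0]
contact_force: [-4.3, 0.8, 7.3]
grip_width: 0.154
gripper_force: 45.0
```

play_rows:
  steps:
    - {"offset": [0, -0.008, 0], "rot": [0, 0, 5]}
    - {"offset": [0, -0.008, 0], "rot": [0, 0, 5]}
    - {"offset": [0, 0, 0], "rot": [0, 0, 0]}

```text
time: 15.85
eef_pos: [0.5161, -0.0779, 0.1232]
eef_rot: [0.861, 0.509, -0.001, -0.001]
contact_force: [-4.3, 0.5, 6.9]
grip_width: 0.152
gripper_force: 45.0
```

```bash
python3 - <<'E'
from h import *
to([.5187,-.0783,.1233],11.55);print(bot.get_obs()["wrist_torque"])
E
```

```text
eef [ 0.5161 -0.0779  0.1232] tooly -28.79 tilt 0.09 off(30mm) [ 0.03   0.083 -0.003] rotz -40.34 F [-4.27  0.55  6.86] t 15.85 gw 0.152
[0.14675171 0.98904608 0.12175578]
```

play_rows:
  steps:
    - {"offset": [0, -0.01, 0], "rot": [0, 0, 5]}
    - {"offset": [0, -0.01, 0], "rot": [0, 0, 5]}
    - {"offset": [0, 0, 0], "rot": [0, 0, 0]}

```text
time: 16.1
eef_pos: [0.5156, -0.0776, 0.1232]
eef_rot: [0.902, 0.432, -0.001, -0.0]
contact_force: [-5.2, 1.9, 6.8]
grip_width: 0.154
gripper_force: 45.0
```

play_rows:
  steps:
    - {"offset": [0, -0.01, 0], "rot": [0, 0, 5]}
    - {"offset": [0, -0.01, 0], "rot": [0, 0, 5]}
    - {"offset": [0, 0, 0], "rot": [0, 0, 0]}

```text
time: 16.35
eef_pos: [0.5151, -0.0772, 0.1232]
eef_rot: [0.936, 0.352, -0.001, -0.0]
contact_force: [-4.4, 0.8, 6.6]
grip_width: 0.154
gripper_force: 45.0
```

play_rows:
  steps:
    - {"offset": [0, -0.01, 0], "rot": [0, 0, 5]}
    - {"offset": [0, -0.01, 0], "rot": [0, 0, 5]}
    - {"offset": [0, 0, 0], "rot": [0, 0, 0]}
    - {"offset": [0, 0, 0], "rot": [0, 0, 0]}
    - {"offset": [0, 0, 0], "rot": [0, 0, 0]}

```text
time: 16.77
eef_pos: [0.5148, -0.0767, 0.1232]
eef_rot: [0.963, 0.271, -0.001, -0.0]
contact_force: [-4.7, 0.6, 8.3]
grip_width: 0.151
gripper_force: 45.0
```

```bash
python3 - <<'E'
from h import *
to([.5187,-.0783,.1233],11.55);print(bot.get_obs()["wrist_torque"])
b=cam("top");a=cam("scene")
cv2.imwrite("pics/g4.png",np.hstack([cv2.resize(d["pixels"][y:y+125,x:x+125],None,fx=3,fy=3,interpolation=3) for d,x,y in((a,220,110),(b,240,155))])[:,:,::-1])
E
```

```text
eef [ 0.5148 -0.0767  0.1232] tooly -58.53 tilt 0.09 off(30mm) [ 0.083  0.113 -0.002] rotz -70.08 F [-4.67  0.58  8.34] t 16.77 gw 0.151
[0.16906541 1.06704362 0.08330965]
```

View pics/g4.png

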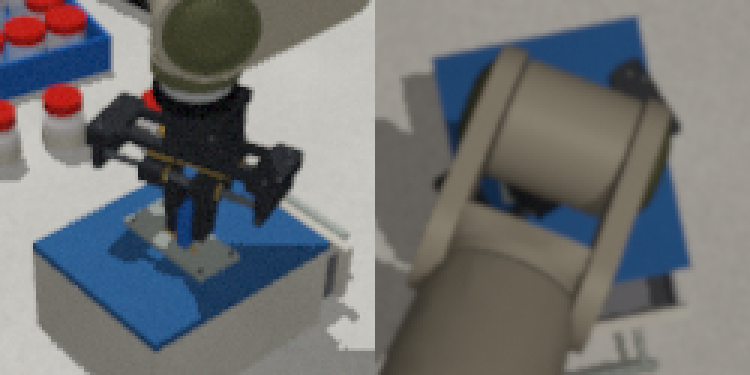

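The drawer is out: there is an open gap and the shifted front at (655,290) in the top half and the handle further out at (330,225). Releasing the key and retreating upward.

play_rows:
  steps:
    - {"offset": [0, 0, -0.012], "rot": [0, 0, 0]}
    - {"offset": [0, 0, 0], "rot": [0, 0, 0]}
  squeeze: 10

```text
time: 17.03
eef_pos: [0.515, -0.0767, 0.1232]
eef_rot: [0.963, 0.271, -0.0, -0.0]
contact_force: [-2.9, 1.1, 5.0]
grip_width: 0.159
gripper_force: 10.0
```

play_rows:
  steps:
    - {"offset": [0, 0, 0], "rot": [0, 0, 0]}
    - {"offset": [0, 0, 0], "rot": [0, 0, 0]}
    - {"offset": [0, 0, 0], "rot": [0, 0, 0]}
    - {"offset": [0, 0, 0], "rot": [0, 0, 0]}
    - {"offset": [0, 0, 0], "rot": [0, 0, 0]}
  gripper: 0.5

```text
time: 17.45
eef_pos: [0.5156, -0.0771, 0.1232]
eef_rot: [0.963, 0.271, 0.0, 0.0]
contact_force: [0.7, -0.3, -0.5]
grip_width: 0.493
gripper_force: 0.0
```

play_rows:
  steps:
    - {"offset": [0, 0, 0], "rot": [0, 0, 0]}
    - {"offset": [0, 0, -0.3], "rot": [0, 0, 0]}
    - {"offset": [0, 0, -0.8], "rot": [0, 0, 0]}
    - {"offset": [0, 0, -1], "rot": [0, 0, 0]}
    - {"offset": [0, 0, -1], "rot": [0, 0, 0]}

```text
time: 17.87
eef_pos: [0.5152, -0.0769, 0.2179]
eef_rot: [0.963, 0.271, -0.0, -0.0]
contact_force: [-0.2, 0.4, 0.2]
grip_width: 0.502
gripper_force: 0.0
```

play_rows:
  steps:
    - {"offset": [-1, 0.5, -0.5], "rot": [0, 0, 0]}
    - {"offset": [-1, 0.5, 0], "rot": [0, 0, 0]}
    - {"offset": [-1, 0.5, 0], "rot": [0, 0, 0]}
    - {"offset": [-1, 0.5, 0], "rot": [0, 0, 0]}
    - {"offset": [0, 0, 0], "rot": [0, 0, 0]}

```text
time: 18.28
eef_pos: [0.4424, -0.1945, 0.2321]
eef_rot: [0.963, 0.269, -0.0, 0.001]
contact_force: [0.4, 0.6, 0.4]
grip_width: 0.496
gripper_force: 0.0
```

```bash
python3 - <<'E'
from h import *
to([.5187,-.0783,.1233],11.55)
b=cam("top");a=cam("scene")
cv2.imwrite("pics/g5.png",np.hstack([cv2.resize(d["pixels"][y:y+125,x:x+125],None,fx=3,fy=3,interpolation=3) for d,x,y in((a,220,130),(b,240,155))])[:,:,::-1])
E
```

```text
eef [ 0.4424 -0.1945  0.2321] tooly -58.79 tilt 0.1 off(30mm) [ 4.185 -1.999  3.621] rotz -70.34 F [0.43 0.62 0.42] t 18.28 gw 0.496
```

View pics/g5.png

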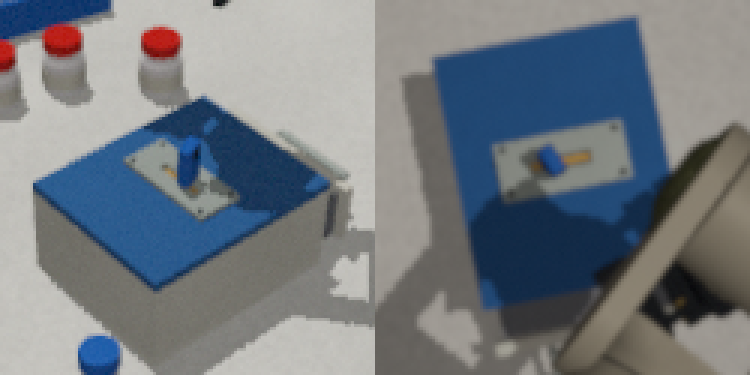

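Key stands upright and home in the lock, turned, at (190,165) in the scene view and (548,160) in the top view. The drawer front is out at (335,205), the pots stand, and the robot is clear.

```bash
python3 -c "
from plant import bot
print(bot.hand_in())"
```

```text
the job is handed in; nothing more can be done
None
```

The blue key is fully home in the lock and turned about 60° clockwise, the drawer has sprung open, and the job is handed in at about 18 s; the highest force I read at the wrist was about 15 N, and the verdict was not shown.

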